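# Start a timed filter rinse

## Task

Start a rinse of the inline filter: shut the blue flow lever against its black stop, then, with it still shut, wind the timer's orange key clockwise as far as it goes, in as many part turns as it needs. Then open the flow lever until it lines up with the red pointer on its dial, and leave it there with the timer fully wound. Leave the other things on the bench where they are.

Things in the scene. Friction and masses are not known exactly. Their poses are not given: they have to be found in the camera images.
- valve: Valve station fixed to the bench: aluminium base plate (x -60 to +120, y -100 to +100 mm), blue valve in a white pipe, white inline filter behind (all below 75 mm), and above them a round steel dial (radius 90 mm, top 90 mm above the bench) with black ticks. Origin on the bench, straight below the lever's pivot (dial centre); z up. The shut lever points along this body's -x.
- flow_lever (a joint): Angle of the blue flow lever about the vertical through the valve's origin: 0 = shut, against the black stop post; it opens counter-clockwise seen from above, to 1.5 rad at the green stop post. Friction holds it where it is left; moving it takes about 2 N at the grip.
- lever_grip (a point): Middle of the lever's upright round blue grip (24 mm diameter, from 114 to 160 mm above the bench); this point is 142 mm above the bench, 110 mm from the pivot. From its foot the lever's flat blue bar (12 mm wide, 108 to 116 mm above the bench) runs to the pivot. Turns with the lever: x axis points from the pivot outwards along the lever, z up.
- pointer: Red pointer clamped to the rim of the valve's dial, fixed, below the lever, its tip 145 mm from the pivot and all of it below 97 mm; it sticks out beyond the lever's grip. Shows the opening wanted. Origin at the bench surface below the lever's pivot; its x axis points from the pivot outwards along the pointer, z up.
- timer: Wind-up timer fixed to the bench: white box, 120 x 120 mm at the foot, with a round dial on top, 88 mm above the bench. Origin on the bench surface, straight below the key's axis; z up. The run-down mark (black) on the dial lies towards this body's -x, the fully wound mark (green) 2.6 rad clockwise from it.
- timer_key (a joint): Winding angle of the timer's orange key about the vertical: 0 = run down; grows clockwise seen from above, to the stop at 2.6 rad = fully wound. Sprung, but a ratchet holds it where it is let go; turning it takes up to 0.1 N m.
- key_grip (a point): Where to grip the orange key, on its vertical axis, 122 mm above the bench. The key is an upright flat wing 46 mm long, 12 mm thick, from 100 to 134 mm above the bench; its two flat sides are gripped. Turns with the key: its x axis runs along the wing towards the end with the black mark, z up.
- housing: White filter housing standing upright, 180 mm tall, 80 mm diameter at the top. Origin at the centre of its foot. Bystander.
- wrench: Wrench lying on the bench, 180 mm long, about 20 mm high. Origin at its middle. Bystander.
- fitting: Small brass pipe fitting standing upright, 32 mm diameter, 36 mm tall. Origin at the centre of its foot. Bystander.
- tape: White tape roll lying flat, 52 mm diameter, 14 mm high. Origin under its centre. Bystander.
- grease: Yellow grease bottle with a red cap, 40 mm diameter, 95 mm tall. Origin at the centre of its foot. Bystander.
- screwdriver: Screwdriver with a red handle lying on the bench, 200 mm long, 26 mm high. Origin at its middle. Bystander.

How it is judged:
On the way, in this order (a step that is already met when the one before it is completed fails the run):
1. the flow lever is shut (value of joint flow_lever below 0.06 rad), for 0.2 s.
2. the timer is fully wound while the flow lever is still shut (value of joint timer_key above 2.42 rad and value of joint flow_lever below 0.06 rad), for 0.2 s.
3. the flow lever lines up with the red pointer, the timer still fully wound (angle between the x axis of lever_grip and the x axis of pointer, either way round below 0.07 rad and value of joint timer_key above 2.42 rad and velocity of joint flow_lever between -0.05 and 0.05 rad/s), for 0.2 s.
At the end, for the whole second after the job is handed in: The flow lever points the same way as the red pointer within 0.07 rad (4 degrees) and is at rest, and the timer key is wound beyond 2.42 rad (its stop is at 2.6) (all of step 3); the robot touches nothing.
It fails at once if any of the bystanders on the bench is pushed more than 40 mm from its place (distance of any of housing, wrench, fitting, tape, grease, screwdriver from where it was at the start of the episode above 0.04 m).
It also fails if it takes over 64 s, if anything falls off the work surface, if the arm or the gripper's body presses on something with over 40 N, if the wrist force passes 120 N, or if a joint passes its speed limit or range.

## Robot

A 6-joint arm with a two-finger parallel gripper is mounted at the origin on the work surface. World frame = base frame: x ahead of the robot, y to its left, z up, the work surface at z = 0. Lengths are in m, angles in rad, forces in N, time in s.
With the tool pointing down it reaches from about 0.15 to 0.775 m from the base axis. Payload 6.1 kg.
Tool frame: the origin (TCP) lies at the very end of the fingers, on their centre line; the grasp point (between the pads) lies behind it (robot.pinch_z is the x of the grasp point in the tool frame, in m); x points along the fingers, y is the direction in which the jaws open and shut, and the axes are right-handed (so a half turn about x gives the same grasp; the last joint's range is limited). The gripper opens to 85 mm and grips with 20 to 120 N. Pads are 22 mm wide; open, the fingers measure 114 mm over their backs; the gripper's body (76 mm by 85 mm) begins 54 mm behind the grasp point. The pads swing forward as they close: fully open they stand 13 mm farther back than shut.
Start: joints at [1.34, 0.126, -0.04, 1.405, 0, 1.571], TCP at [0.12, 0.511, 0.231] pointing down, gripper open.
Joint ranges: [-2.72, 2.72], [-0.95, 1.95], [-1.27, 1.35], [-1.78, 2.02], [-1.46, 1.47], [-3.14, 3.14]. Speed limits (rad/s): [2.39, 2.39, 3.01, 3.14, 3.14, 3.14].

## Interface

Orientations are given as a rotation vector (axis times angle).
In Python, from workcell import robot gives the robot as it stands.
- The arm moves only by the shell command python3 -m inch 'ROWS' [FORCE]. ROWS is JSON, a list of rows, each a list of 7 numbers: the shift along the tool's x, y, z as a fraction of full scale, then the turn, a rotation vector about the tool's x, y, z as a fraction of full scale, then the opening, from -1 (shut) to 1 (fully open), so that 0 is half open. A call has exactly 5 rows; each row is the pose to reach, as a shift and turn from the pose measured when the call began, along the tool's axes at that moment; what a row does not reach only later rows make up. Full scale, the value 1, is 0.4 m for a shift and 30 degrees for a turn. A row lasts 1/12 s, in which the tool goes at most 41.7 mm and 7.16 degrees, less where a joint would pass 70% of its speed; a pose out of reach is approached as far as the arm can. A call with a number of a shift or a turn outside -1 to 1 is refused whole. A call with a gripper value outside its range is refused whole. The fingers move at their own pace and stop on an object; FORCE is the grip in N (left out, the last holds). Time passes only in rows, so rows that repeat a pose let the fingers close, or fill a call up. It gives the time, the measured TCP pose, the force and the opening at its end, in the units of the state.
- robot.sense(): the state, without advancing time (a new reading comes with each control period).
- robot.capture(name): name is "side" or "top" or "wrist"; returns a dict with "color" (480x640x3 uint8, red, green, blue), "fx", "fy", "cx", "cy" (pixels), "k1" (the pictures are not rectified: a ray, as slopes to the right and down, at radius r is drawn at 1 + k1 r^2 times it, then the intrinsics apply), "xyz" and "orientation" of the camera in the world. Camera axes: x right, y down, z forward; pixel columns grow to the right and rows downward; lengths in m; the calibration is good to about 2 mm. A picture is of the moment at which its call begins. There is no depth.
- robot.hand_in(): hands the job in, once; it reports no verdict.
The state is a dict: "time": time; "joints": joint angles; "qd": joint speeds; "joint_efforts": joint torques, N m; "position": TCP position; "ee_rot": TCP orientation; "contact_force": force on the tool from outside, world axes, zero at the start; "moment": the same for the moment, N m; "gripper_width": finger opening in m.
Only numpy, scipy, OpenCV 4.12 (cv2) and the standard library are available. Lean on these libraries where they do the work, as an engineer would, in place of code of your own. Each camera call takes 0.05 s, during which the arm holds its last target. There are 200 camera calls.

## Working session

There is one attempt and no reset: what is moved stays moved. The work goes in short steps, Python scripts to look and compute and a shell command to move; the robot and the scene stay as the last step left them, time stands still between calls to the robot, and variables do not carry over. Pictures are saved under pics/ and viewed, about 8 in all and at most 12, crops included, and the job is handed in when it is done.

```bash
ls; mkdir -p pics; python3 - <<'E'
from workcell import robot
import cv2,numpy as np
print(robot.pinch_z, robot.sense())
for n in("top","side"):
    c=robot.capture(n); cv2.imwrite(f"pics/{n}0.png",c["color"][:,:,::-1])
    print({k:v for k,v in c.items() if k!="color"})
    np.save(f"{n}0.npy",c,allow_pickle=True)
E
```

```text
pics
-0.0187 {'time': 0.0, 'joints': array([ 1.33996340e+00,  1.26404225e-01, -4.06015537e-02,  1.40539643e+00,
        3.62224180e-06,  1.57081239e+00]), 'qd': array([-1.64348617e-05,  8.87374285e-04, -2.50387715e-04,  3.43630685e-04,
        2.67795492e-04, -3.11009894e-04]), 'joint_efforts': array([ 4.37226481e-04, -4.35909677e+01,  3.52926493e+01,  1.72491622e-02,
       -4.68581061e-05,  5.61293518e-06]), 'position': array([0.120021  , 0.51068425, 0.23051871]), 'ee_rot': array([ 0.17998548,  1.56337573, -0.18249518]), 'contact_force': array([-0.32101052, -0.9178218 ,  1.54364709]), 'moment': array([ 0.05443965, -0.03811385, -0.0296501 ]), 'gripper_width': 0.08541450536685678}
{'fx': 464.71504888439875, 'fy': 464.71504888439875, 'cx': 317.81018705421997, 'cy': 238.09969501560644, 'k1': -0.10506348925262937, 'xyz': array([0.36707856, 0.00738592, 1.09476759]), 'orientation': array([-2.14643373,  2.16587428, -0.16664474])}
{'fx': 470.53632150284324, 'fy': 470.53632150284324, 'cx': 319.09299421855184, 'cy': 249.91430468418852, 'k1': 0.014755487550129141, 'xyz': array([ 0.32281172, -0.70811084,  0.7802141 ]), 'orientation': array([-2.2988493 ,  0.35822224, -0.12791259])}
```

View pics/top0.png

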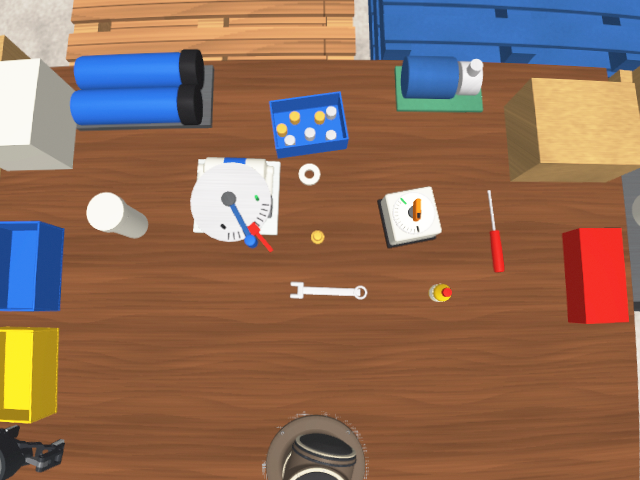

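View pics/side0.png

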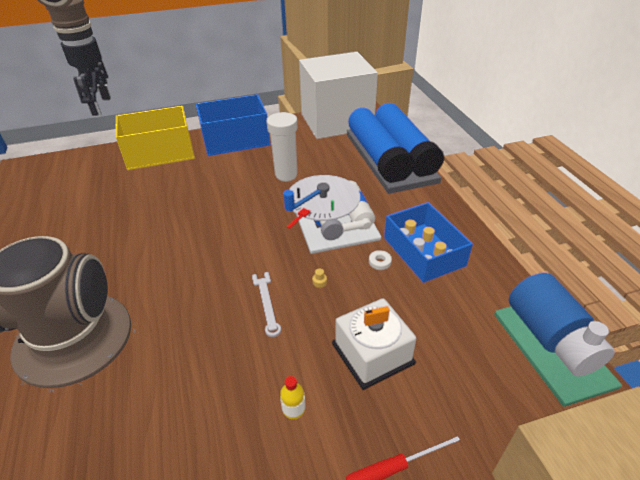

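Top view: the lever hub is near (229,199), its grip near (250,240), the pointer tip near (270,249), and the key near (417,210). I'll zoom in for detail.

```bash
cat > h.py <<'E'
import numpy as np,cv2
from scipy.spatial.transform import Rotation as R
def load(n): return np.load(n,allow_pickle=True).item()
def ray(c,u,v):
    x=np.array([(u-c["cx"])/c["fx"],(v-c["cy"])/c["fy"]]); s=x.copy()
    for _ in range(20): s=x/(1+c["k1"]*(s@s))
    return R.from_rotvec(c["orientation"]).apply([s[0],s[1],1])
def hit(c,u,v,z):
    d=ray(c,u,v); return c["xyz"]+d*(z-c["xyz"][2])/d[2]
def px(c,p):
    q=R.from_rotvec(c["orientation"]).inv().apply(np.array(p)-c["xyz"]); s=q[:2]/q[2]; s=s*(1+c["k1"]*(s@s))
    return s*c["fx"]+[c["cx"],c["cy"]]
def two(c1,p1,c2,p2):
    d1,d2=ray(c1,*p1),ray(c2,*p2); t=np.linalg.lstsq(np.c_[d1,-d2],c2["xyz"]-c1["xyz"],rcond=None)[0]
    a,b=c1["xyz"]+d1*t[0],c2["xyz"]+d2*t[1]; return (a+b)/2,np.linalg.norm(a-b)
def blobs(c,lo,hi,box,mn=4):
    h=cv2.cvtColor(c["color"],cv2.COLOR_RGB2HSV); m=cv2.inRange(h,np.array(lo),np.array(hi)); k=np.zeros_like(m); x0,y0,x1,y1=box; k[y0:y1,x0:x1]=m[y0:y1,x0:x1]
    n,l,s,ce=cv2.connectedComponentsWithStats(k); return [(s[i,4],ce[i].round(2),np.argwhere(l==i)[:,::-1]) for i in range(1,n) if s[i,4]>=mn]
E
python3 - <<'E'
from h import *
t=load("top0.npy"); s=load("side0.npy")
a=cv2.resize(t["color"][145:265,180:290],None,fx=5,fy=5,interpolation=3)
b=cv2.resize(t["color"][180:250,372:446],None,fx=5,fy=5,interpolation=3)
o=np.zeros((600,800,3),np.uint8);o[:,:550]=a;o=o
cv2.imwrite("pics/v.png",a[:,:,::-1]); 
d=cv2.resize(s["color"][295:385,325:420],None,fx=4,fy=4,interpolation=3)
o=np.zeros((360,370+380,3),np.uint8);o[:350,:370]=b;o[:,370:]=d;cv2.imwrite("pics/t.png",o[:,:,::-1])
hub=hit(t,229,199,.12);print("hub",hub)
def pr(n,L):
    for a_,c_,p_ in L: print(n,a_,c_,p_.min(0),p_.max(0))
for c,n,vb,tb in((t,"top",(185,150,285,265),(375,180,446,250)),(s,"side",(275,175,390,250),(325,295,420,385))):
    pr(n+" blue",blobs(c,(95,140,60),(125,255,255),vb,10))
    pr(n+" red",blobs(c,(0,150,90),(6,255,255),vb,5)+blobs(c,(174,150,90),(180,255,255),vb,5))
    pr(n+" green",blobs(c,(45,100,40),(85,255,255),vb)+blobs(c,(45,100,40),(85,255,255),tb))
    pr(n+" orange",blobs(c,(10,200,150),(20,255,255),tb,8))
E
```

```text
hub [0.58994512 0.18186476 0.12      ]
top blue 59 [280.8  153.37] [277 150] [284 157]
top blue 99 [234.76 159.91] [224 158] [245 163]
top blue 257 [245.03 229.83] [231 204] [256 247]
top red 203 [259.33 235.8 ] [248 222] [272 251]
top green 13 [256.23 197.08] [255 195] [258 199]
top green 10 [403.  200.5] [401 198] [405 203]
top orange 125 [415.94 208.88] [413 199] [420 220]
side blue 272 [294.95 199.44] [284 190] [319 210]
side blue 27 [362.11 197.37] [360 192] [365 201]
side blue 111 [387.36 228.84] [385 215] [389 242]
side blue 17 [317.59 222.71] [315 221] [320 225]
side red 129 [298.21 217.37] [287 208] [309 228]
side green 16 [331.56 204.56] [331 201] [332 209]
side orange 299 [376.31 315.81] [365 307] [388 324]
```

View pics/v.png

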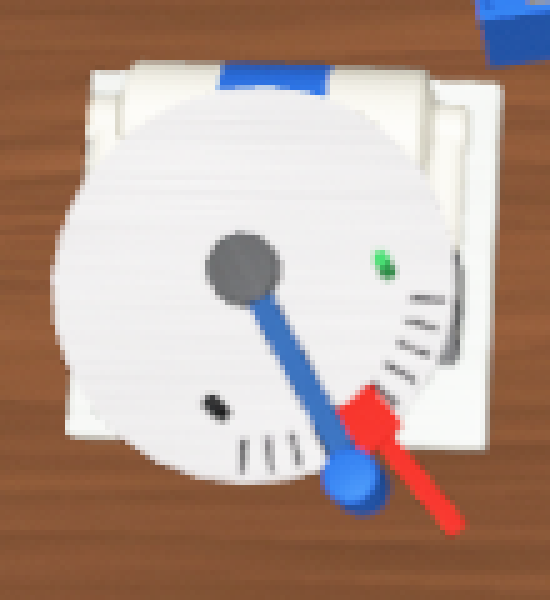

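View pics/t.png

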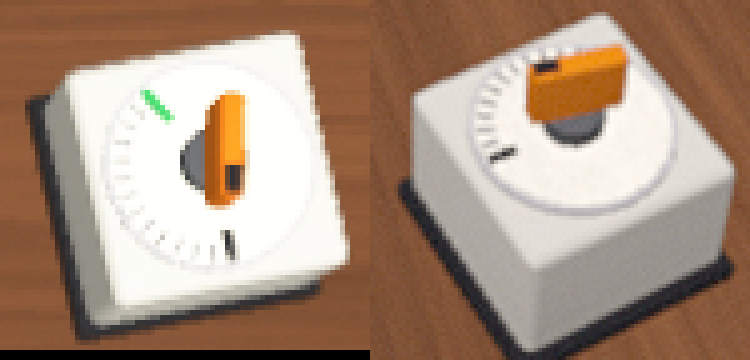

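```bash
python3 - <<'E'
from h import *
t=load("top0.npy"); s=load("side0.npy")
np.set_printoptions(precision=4,suppress=True)
V=lambda x,y:(180+(x-2)/5,145+(y-2)/5); T=lambda x,y:(372+(x-2)/5,180+(y-2)/5); S=lambda x,y:(325+(x-371.5)/4,295+(y-1.5)/4)
# dial ellipse -> centre
g=t["color"];h=cv2.cvtColor(g,cv2.COLOR_RGB2HSV)
pts=[V(*p) for p in((52,290),(65,220),(85,180),(150,112),(62,350),(105,425),(165,465),(245,483),(455,250),(440,195),(400,140))]
w=np.array([hit(t,*p,.09)[:2] for p in pts]); A=np.c_[2*w,np.ones(len(w))];q=np.linalg.lstsq(A,(w**2).sum(1),rcond=None)[0]
print("dial c",q[:2],"r",np.sqrt(q[2]+q[:2]@q[:2]))
c=q[:2]
for z in(.11,.12,.13):print("hub",z,hit(t,*V(242,268),z))
gp=hit(t,*V(351,474),.160)[:2];tip=hit(t,*V(457,525),.095)[:2]
for n,p in(("grip",gp),("tip",tip)):
    d=p-c;print(n,p,np.hypot(*d),np.degrees(np.arctan2(d[1],d[0])))
d=hit(t,*V(488,448),.01)-hit(t,*V(500,88),.01);print("valve -x ang",np.degrees(np.arctan2(d[1],d[0])),np.hypot(*d[:2]))
bs=hit(t,*V(215,405),.1)[:2]-c;gs=hit(t,*V(384,265),.1)[:2]-c
for b in(bs,gs):print("stop",np.hypot(*b),np.degrees(np.arctan2(b[1],b[0])))
# timer
ts=[T(*p) for p in((105,165),(150,85),(208,62),(290,100),(313,165),(290,230),(208,270),(140,235))]
w=np.array([hit(t,*p,.088)[:2] for p in ts]); A=np.c_[2*w,np.ones(len(w))];q=np.linalg.lstsq(A,(w**2).sum(1),rcond=None)[0]
k=q[:2];print("timer c",k,"r",np.sqrt(q[2]+q[:2]@q[:2]))
for n,p in(("black",(230,244)),("green",(157,105))):
    d=hit(t,*T(*p),.088)[:2]-k;print(n,np.hypot(*d),np.degrees(np.arctan2(d[1],d[0])))
a=hit(t,*T(234,95),.134);b=hit(t,*T(227,202),.134);print("key top mid",(a+b)/2,"len",np.hypot(*(b-a)[:2]),np.degrees(np.arctan2(*(b-a)[1::-1])))
a=hit(s,*S(622,50),.134);b=hit(s,*S(533,65),.134);print("key side",(a+b)/2,np.hypot(*(b-a)[:2]),np.degrees(np.arctan2(*(b-a)[1::-1])))
for n,b in(("fitting",(317,238)),("tape",(309,174)),("grease",(440,293)),("wrenchL",(292,291)),("wrenchR",(365,292))):print(n,hit(t,*b,.02)[:2])
E
```

```text
dial c [0.593  0.1841] r 0.09041139824353997
hub 0.11 [0.594  0.1859 0.11  ]
hub 0.12 [0.5917 0.1841 0.12  ]
hub 0.13 [0.5894 0.1822 0.13  ]
grip [0.4965 0.1308] 0.11031816806898363 -151.0780062747313
tip [0.4828 0.0932] 0.14290214496012732 -140.4673986152426
valve -x ang 178.32151516294797 0.17610134082827064
stop 0.05923555569239834 166.12314471144379
stop 0.058987139933876664 -86.06717447467136
timer c [ 0.5637 -0.2224] r 0.04635380504212742
black 0.036407777730493425 -168.75584152026005
green 0.03577853814066226 40.385075889630045
key top mid [ 0.5618 -0.2207  0.134 ] len 0.04659431144409313 173.83333923568844
key side [ 0.5658 -0.2228  0.134 ] 0.040693574398280405 173.97382544299123
fitting [ 0.5179 -0.0077]
tape [0.6722 0.0099]
grease [ 0.3864 -0.2926]
wrenchL [0.3952 0.051 ]
wrenchR [ 0.3912 -0.1172]
```

```bash
cat >> h.py <<'E'
np.set_printoptions(precision=4,suppress=True)
def pose():
    from workcell import robot
    return robot.sense()
def yaw(Rm): y=Rm.as_matrix()[:,1]; return np.degrees(np.arctan2(y[1],y[0]))
def goal(y):  # tool down, jaw axis at angle y deg
    a=np.radians(y); X=np.array([0,0,-1.]);Y=np.array([np.cos(a),np.sin(a),0]); return R.from_matrix(np.c_[X,Y,np.cross(X,Y)])
def rows(targets,s=None):
    s=s or pose(); R0=R.from_rotvec(s["ee_rot"])
    for p,y in targets:
        d=R0.inv().apply(np.array(p)-s["position"])/.4; r=np.degrees((R0.inv()*goal(y)).as_rotvec())/30
        print(np.r_[d,r].round(3).tolist())
def stat():
    s=pose(); print("t",s["time"],"p",s["position"],"yaw",yaw(R.from_rotvec(s["ee_rot"])),"tilt",R.from_rotvec(s["ee_rot"]).as_matrix()[:,0],"q",s["joints"],"F",s["contact_force"],"w",s["gripper_width"])
    return s
E
python3 - <<'E'
from h import *
stat()
t=load("top0.npy");print("housing",hit(t,103,211,.18))
for y in(119,-61):rows([((.4965,.1308,.231),y)])
E
```

```text
t 0.1 p [0.12   0.5107 0.2306] yaw 76.7772149204249 tilt [-0.0003 -0.0014 -1.    ] q [ 1.34    0.1263 -0.0405  1.4054 -0.      1.5708] F [ 0.0541 -0.2521  0.4075] w 0.08514266174161816
housing [0.5545 0.4305 0.18  ]
[0.0, -0.709, 1.134, -1.407, -0.001, 0.003]
[0.0, -0.709, 1.134, 4.593, 0.003, 0.001]
```

```bash
python3 -m inch '[[0,-0.07,0.1,-0.15,0,0,1],[0,-0.12,0.2,-0.3,0,0,1],[0,-0.18,0.3,-0.45,0,0,1],[0,-0.24,0.4,-0.6,0,0,1],[0,-0.28,0.46,-0.7,0,0,1]]' 30
python3 - <<'E'
from h import *
stat()
rows([((.4965,.1308,.231),119)])
E
```

```text
time: 0.52
position: [0.2691, 0.3634, 0.2304]
ee_rot: [-0.112, 1.569, 0.109]
contact_force: [0.8, 0.1, 0.5]
gripper_width: 0.0854
t 0.5167 p [0.2691 0.3634 0.2304] yaw 98.04089140892829 tilt [-0.0005 -0.0018 -1.    ] q [ 0.9338 -0.0101 -0.1866  1.3961 -0.0007  0.7935] F [0.8341 0.0971 0.5048] w 0.08536623723843292
[-0.001, -0.655, 0.482, -0.699, -0.002, 0.003]
```

```bash
python3 -m inch '[[0,-0.08,0.06,-0.14,0,0,1],[0,-0.16,0.12,-0.28,0,0,1],[0,-0.24,0.18,-0.42,0,0,1],[0,-0.32,0.24,-0.56,0,0,1],[0,-0.4,0.3,-0.7,0,0,1]]'
python3 - <<'E'
from h import *
stat()
rows([((.4965,.1308,.20),119)])
E
```

```text
time: 0.93
position: [0.4112, 0.2199, 0.2304]
ee_rot: [-0.401, 1.535, 0.399]
contact_force: [1.2, 0.9, -0.8]
gripper_width: 0.0854
t 0.9333 p [0.4112 0.2199 0.2304] yaw 119.2422101751274 tilt [-0.0008 -0.0018 -1.    ] q [ 0.492   0.0162 -0.1601  1.396  -0.0013 -0.0184] F [ 1.1619  0.9095 -0.7869] w 0.08539005624365557
[0.076, -0.299, 0.077, 0.008, -0.003, 0.002]
```

```bash
python3 -m inch '[[0.01,-0.09,0.03,0,0,0,1],[0.02,-0.18,0.05,0,0,0,1],[0.04,-0.26,0.07,0,0,0,1],[0.06,-0.299,0.077,0.008,-0.003,0,1],[0.076,-0.299,0.077,0.008,-0.003,0,1]]'
python3 - <<'E'
from h import *
from workcell import robot
stat()
rows([((.4965,.1308,.123),119)])
c=robot.capture("wrist");cv2.imwrite("pics/w1.png",c["color"][:,:,::-1])
print(px(c,(.4965,.1308,.16)),px(c,(.5925,.184,.12)))
E
```

```text
time: 1.35
position: [0.498, 0.1279, 0.1987]
ee_rot: [-0.395, 1.536, 0.392]
contact_force: [-0.4, 0.7, -0.3]
gripper_width: 0.0854
t 1.35 p [0.498  0.1279 0.1987] yaw 118.74848684817226 tilt [-0.0003 -0.0021 -1.    ] q [ 0.2526  0.1078 -0.1312  1.3327 -0.002  -0.2492] F [-0.4466  0.7343 -0.3241] w 0.08541436638189832
[0.189, 0.008, 0.0, -0.008, -0.003, 0.003]
[322.7453 268.983 ] [322.0925 375.9519]
```

View pics/w1.png

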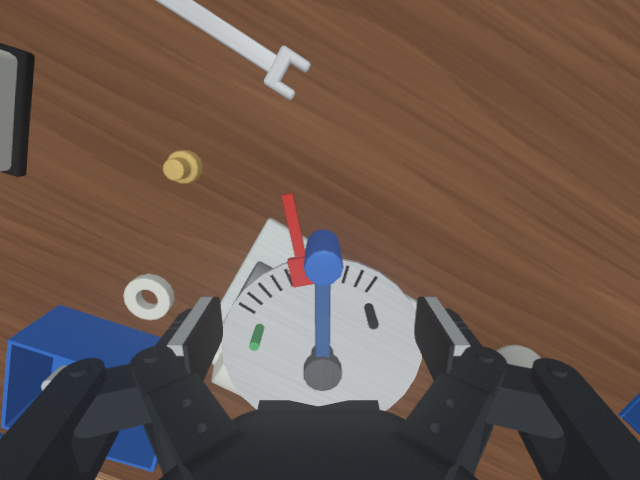

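The wrist view shows the grip top at (323,264), where I predicted (323,269), and the jaws sit either side of it. I'll descend.

```bash
python3 -m inch '[[0.06,0.008,0,0,0,0,1],[0.12,0.008,0,0,0,0,1],[0.18,0.008,0,0,0,0,1],[0.189,0.008,0,0,0,0,1],[0.189,0.008,0,0,0,0,0]]'
python3 -m inch '[[0,0,0,0,0,0,-0.5],[0,0,0,0,0,0,-1],[0,0,0,0,0,0,-1],[0,0,0,0,0,0,-1],[0,0,0,0,0,0,-1]]' 30
python3 - <<'E'
from h import *
s=stat()
P=np.array([.5925,.184]);p=s["position"];d=p[:2]-P;a0=np.arctan2(d[1],d[0]);r=np.hypot(*d);print(np.degrees(a0),r)
y0=yaw(R.from_rotvec(s["ee_rot"]))
rows([((*(P+r*np.array([np.cos(a0-np.radians(k)),np.sin(a0-np.radians(k))])),p[2]),y0-k) for k in(4,8,12,16,20,24,28,30)])
E
```

```text
time: 1.82
position: [0.4928, 0.1322, 0.1208]
ee_rot: [-0.397, 1.541, 0.395]
contact_force: [-0.6, -0.5, 0.6]
gripper_width: 0.0754
time: 2.23
position: [0.4936, 0.1323, 0.1222]
ee_rot: [-0.397, 1.539, 0.395]
contact_force: [-0.9, -0.2, 5.0]
gripper_width: 0.0234
t 2.2333 p [0.4936 0.1323 0.1222] yaw 118.89637395713982 tilt [-0.0039 -0.0023 -1.    ] q [ 0.2627  0.1259 -0.2794  1.1698 -0.0012 -0.2417] F [-0.87   -0.1917  4.9675] w 0.023401867376689946
-152.42691077025492 0.11159995644698027
[-0.0, 0.019, 0.001, 0.133, -0.009, 0.001]
[-0.0, 0.039, 0.004, 0.267, -0.009, 0.001]
[-0.0, 0.058, 0.007, 0.4, -0.008, 0.001]
[-0.0, 0.077, 0.013, 0.533, -0.008, 0.001]
[-0.0, 0.095, 0.019, 0.667, -0.008, 0.002]
[-0.0, 0.113, 0.027, 0.8, -0.008, 0.002]
[-0.0, 0.13, 0.036, 0.933, -0.008, 0.002]
[-0.0, 0.139, 0.041, 1.0, -0.008, 0.002]
```

```bash
python3 -m inch '[[0,0.019,0.001,0.133,0,0,-1],[0,0.039,0.004,0.267,0,0,-1],[0,0.058,0.007,0.4,0,0,-1],[0,0.077,0.013,0.533,0,0,-1],[0,0.095,0.019,0.667,0,0,-1]]'
python3 -m inch '[[0,0.01,0,0.06,0,0,-1],[0,0.02,0.001,0.12,0,0,-1],[0,0.028,0.002,0.18,0,0,-1],[0,0.034,0.003,0.23,0,0,-1],[0,0.038,0.004,0.26,0,0,-1]]'
python3 - <<'E'
from h import *
s=stat()
P=np.array([.5925,.184]);p=s["position"];d=p[:2]-P;a0=np.arctan2(d[1],d[0]);print(np.degrees(a0),np.hypot(*d))
E
```

```text
time: 2.65
position: [0.482, 0.1694, 0.1223]
ee_rot: [-0.121, 1.571, 0.117]
contact_force: [3.2, -1.5, -1.8]
gripper_width: 0.0233
time: 3.07
position: [0.4811, 0.1847, 0.1223]
ee_rot: [-0.013, 1.575, 0.009]
contact_force: [-1.1, -1.7, 0.1]
gripper_width: 0.0235
t 3.0667 p [0.4811 0.1847 0.1223] yaw 90.81480683560551 tilt [-0.0038 -0.0027 -1.    ] q [ 0.3672  0.1341 -0.2699  1.1713 -0.0011  0.3529] F [-1.0976 -1.6675  0.0815] w 0.023458465477502015
179.64751234470663 0.11135409121406842
```

```bash
python3 -m inch '[[0,0.004,0,0.02,0,0,-1],[0,0.008,0,0.05,0,0,-1],[0,0.012,0,0.08,0,0,-1],[0,0.015,0,0.1,0,0,-1],[0,0.015,0,0.1,0,0,-1]]'
python3 -c "
from h import *
stat()"
```

```text
time: 3.48
position: [0.4815, 0.188, 0.1223]
ee_rot: [0.025, 1.573, -0.039]
contact_force: [2.3, -12.6, 0.2]
gripper_width: 0.0229
t 3.4833 p [0.4815 0.188  0.1223] yaw 87.69484069829754 tilt [-0.0026 -0.0089 -1.    ] q [ 0.3765  0.1378 -0.2656  1.173  -0.0074  0.4168] F [  2.3227 -12.6011   0.1562] w 0.022936251402797207
```

```bash
python3 -m inch '[[0,0,0,0,0,0,0],[0,0,0,0,0,0,1],[0,0,0,0,0,0,1],[0,0,0,0,0,0,1],[0,0,0,0,0,0,1]]'
python3 -m inch '[[-0.06,0,0,0,0,0,1],[-0.12,0,0,0,0,0,1],[-0.18,0,0,0,0,0,1],[-0.23,0,0,0,0,0,1],[-0.23,0,0,0,0,0,1]]'
python3 - <<'E'
from h import *
from workcell import robot
s=stat()
rows([((.5635,-.222,.21),84)])
c=robot.capture("top");np.save("top1.npy",c,allow_pickle=True)
for z,n in((.134,'k'),):pass
for a_,ce,p in blobs(c,(95,140,60),(125,255,255),(185,150,285,270),10):print(a_,ce,p.min(0),p.max(0))
E
```

```text
time: 3.9
position: [0.4815, 0.1883, 0.1224]
ee_rot: [0.025, 1.573, -0.038]
contact_force: [0.2, -0.9, -0.6]
gripper_width: 0.0818
time: 4.32
position: [0.4833, 0.19, 0.2188]
ee_rot: [0.027, 1.567, -0.036]
contact_force: [-0.8, 0.5, 0.2]
gripper_width: 0.0858
t 4.3167 p [0.4833 0.19   0.2188] yaw 87.7164316555409 tilt [ 0.0036 -0.0059 -1.    ] q [ 0.3784  0.1141 -0.0803  1.3752 -0.0068  0.4182] F [-0.8058  0.4576  0.2385] w 0.08578513136575697
[0.029, -1.021, 0.241, 0.124, 0.008, 0.011]
59 [280.8  153.37] [277 150] [284 157]
99 [234.76 159.91] [224 158] [245 163]
99 [227.19 216.72] [224 206] [230 227]
76 [223.47 249.55] [217 247] [229 253]
```

Next, move over to the key.

```bash
python3 -m inch '[[0,-0.1,0.025,0.02,0,0,1],[0,-0.2,0.05,0.04,0,0,1],[0,-0.3,0.075,0.06,0,0,1],[0,-0.4,0.1,0.08,0,0,1],[0,-0.5,0.12,0.1,0,0,1]]'
python3 -m inch '[[0,-0.1,0.025,0.02,0,0,1],[0,-0.2,0.05,0.04,0,0,1],[0,-0.3,0.075,0.06,0,0,1],[0,-0.4,0.1,0.07,0,0,1],[0,-0.5,0.12,0.08,0,0,1]]'
python3 - <<'E'
from h import *
from workcell import robot
s=stat()
rows([((.5635,-.222,.21),84)])
c=robot.capture("wrist");np.save("w2.npy",c,allow_pickle=True);cv2.imwrite("pics/w2.png",c["color"][:,:,::-1])
print(px(c,(.5635,-.222,.134)))
t=load("top1.npy");cv2.imwrite("pics/v1.png",cv2.resize(t["color"][145:265,180:290],None,fx=5,fy=5,interpolation=3)[:,:,::-1])
E
```

```text
time: 4.78
position: [0.5226, -0.0136, 0.2169]
ee_rot: [0.067, 1.569, -0.077]
contact_force: [1.3, 0.8, 0.9]
gripper_width: 0.0853
time: 5.2
position: [0.5518, -0.219, 0.2168]
ee_rot: [0.101, 1.569, -0.11]
contact_force: [0.1, 0.6, 0.2]
gripper_width: 0.085
t 5.2 p [ 0.5518 -0.219   0.2168] yaw 82.3119979834889 tilt [-0.0007 -0.0057 -1.    ] q [-0.375   0.2564  0.0882  1.4011 -0.0056 -0.2409] F [0.071  0.5988 0.2207] w 0.08498640506959061
[0.017, -0.003, 0.03, -0.056, 0.0, 0.011]
[316.0477 260.5172]
```

View pics/w2.png

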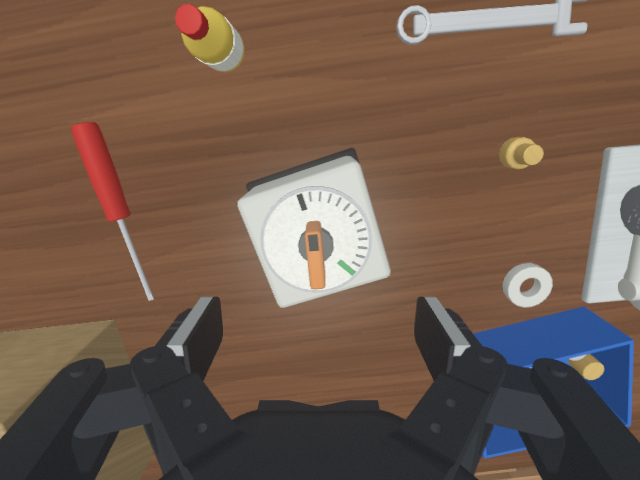

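View pics/v1.png

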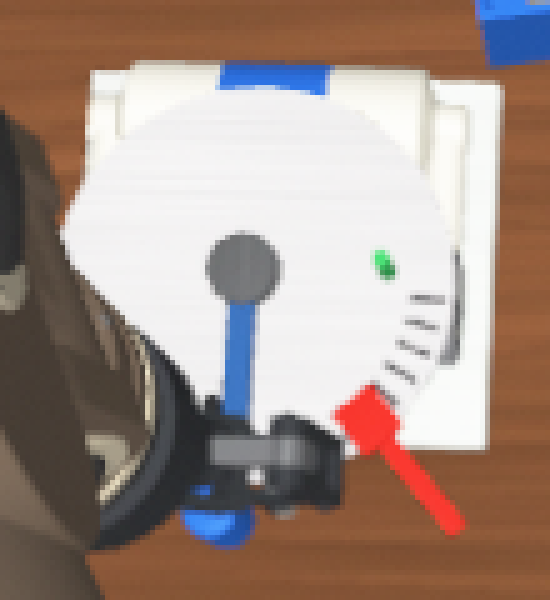

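The lever is shut in the top view. In the wrist view the key top is at about (315,257), where I predicted (316,260). I'll descend and grip the key.

```bash
python3 -m inch '[[0.06,-0.003,0.015,-0.03,0,0.01,1],[0.12,-0.003,0.03,-0.056,0,0.01,1],[0.18,-0.003,0.03,-0.056,0,0.01,1],[0.24,-0.003,0.03,-0.056,0,0.01,1],[0.284,-0.003,0.03,-0.056,0,0.01,1]]'
python3 -m inch '[[0,0,0,0,0,0,0.5],[0,0,0,0,0,0,-0.5],[0,0,0,0,0,0,-1],[0,0,0,0,0,0,-1],[0,0,0,0,0,0,-1]]' 60
python3 - <<'E'
from h import *
s=stat()
rows([((.5635,-.222,.104),84)])
E
```

```text
time: 5.67
position: [0.5623, -0.229, 0.0986]
ee_rot: [0.084, 1.573, -0.089]
contact_force: [0.3, 0.6, -0.4]
gripper_width: 0.0855
time: 6.08
position: [0.5636, -0.2281, 0.1008]
ee_rot: [0.085, 1.569, -0.087]
contact_force: [0.4, 7.1, 9.0]
gripper_width: 0.0255
t 6.0833 p [ 0.5636 -0.2281  0.1008] yaw 83.70553344203479 tilt [-0.0003 -0.0011 -1.    ] q [-0.384   0.3096 -0.0965  1.1645 -0.0011 -0.2741] F [0.4286 7.1437 9.0391] w 0.025537096526598635
[-0.008, 0.015, -0.002, -0.01, -0.0, 0.002]
```

```bash
python3 -m inch '[[-0.004,0.008,0,0,0,0,-1],[-0.008,0.015,-0.002,0,0,0,-1],[-0.008,0.015,-0.002,0,0,0,-1],[-0.008,0.015,-0.002,0,0,0,-1],[-0.008,0.015,-0.002,0,0,0,-1]]'
python3 - <<'E'
from h import *
s=stat()
rows([((.5635,-.222,.104),84)])
E
```

```text
time: 6.5
position: [0.5644, -0.2235, 0.1035]
ee_rot: [0.084, 1.568, -0.09]
contact_force: [4.7, -6.5, -11.9]
gripper_width: 0.011
t 6.5 p [ 0.5644 -0.2235  0.1035] yaw 83.66771981189646 tilt [ 0.0008 -0.0041 -1.    ] q [-0.3753  0.305  -0.0968  1.1667 -0.0035 -0.2648] F [  4.7243  -6.5226 -11.8501] w 0.011004037027294132
[-0.001, 0.003, -0.003, -0.011, 0.002, 0.008]
```

```bash
python3 -m inch '[[0,0,0,0.2,0,0,-1],[0,0,0,0.4,0,0,-1],[0,0,0,0.6,0,0,-1],[0,0,0,0.8,0,0,-1],[0,0,0,1,0,0,-1]]' 80
python3 -c "
from h import *
stat();print(pose()['moment'])"
```

```text
time: 6.92
position: [0.5646, -0.2235, 0.1035]
ee_rot: [0.497, 1.51, -0.503]
contact_force: [1.0, -0.2, -5.4]
gripper_width: 0.0109
t 6.9167 p [ 0.5646 -0.2235  0.1035] yaw 53.38571234306544 tilt [ 0.0009 -0.0045 -1.    ] q [-0.3751  0.3051 -0.0967  1.1666 -0.0038  0.2639] F [ 1.0082 -0.1683 -5.3619] w 0.010872379266131778
[ 0.0581 -0.2707  0.0623]
```

```bash
python3 -m inch '[[0,0,0,0.2,0,0,-1],[0,0,0,0.4,0,0,-1],[0,0,0,0.6,0,0,-1],[0,0,0,0.8,0,0,-1],[0,0,0,1,0,0,-1]]'
python3 -m inch '[[0,0,0,0.2,0,0,-1],[0,0,0,0.4,0,0,-1],[0,0,0,0.6,0,0,-1],[0,0,0,0.8,0,0,-1],[0,0,0,1,0,0,-1]]'
python3 -c "
from h import *
stat();print(pose()['moment'])"
```

```text
time: 7.33
position: [0.5646, -0.2235, 0.1035]
ee_rot: [0.904, 1.37, -0.91]
contact_force: [1.9, 0.0, -6.7]
gripper_width: 0.0108
time: 7.75
position: [0.5647, -0.2234, 0.1035]
ee_rot: [1.298, 1.143, -1.302]
contact_force: [1.5, -1.2, -4.6]
gripper_width: 0.0109
t 7.75 p [ 0.5647 -0.2234  0.1035] yaw -7.184594843333287 tilt [ 0.0009 -0.0048 -1.    ] q [-0.3747  0.3052 -0.0966  1.1665 -0.0042  1.3215] F [ 1.5455 -1.167  -4.5814] w 0.010880063467379492
[ 0.1682 -0.1552  0.0696]
```

```bash
python3 -m inch '[[0,0,0,0.2,0,0,-1],[0,0,0,0.4,0,0,-1],[0,0,0,0.6,0,0,-1],[0,0,0,0.8,0,0,-1],[0,0,0,1,0,0,-1]]'
python3 -m inch '[[0,0,0,0.1,0,0,-1],[0,0,0,0.2,0,0,-1],[0,0,0,0.27,0,0,-1],[0,0,0,0.34,0,0,-1],[0,0,0,0.38,0,0,-1]]'
python3 -c "
from h import *
stat();print(pose()['moment'])"
```

```text
time: 8.17
position: [0.5649, -0.2234, 0.1035]
ee_rot: [1.67, 0.82, -1.672]
contact_force: [1.5, -1.3, -5.8]
gripper_width: 0.0113
time: 8.58
position: [0.5649, -0.2234, 0.1035]
ee_rot: [1.802, 0.67, -1.804]
contact_force: [1.5, -0.7, -4.9]
gripper_width: 0.011
t 8.5833 p [ 0.5649 -0.2234  0.1035] yaw -48.95098416002501 tilt [ 0.0009 -0.0052 -1.    ] q [-0.3745  0.3054 -0.0963  1.1664 -0.0045  2.0507] F [ 1.4956 -0.6511 -4.8983] w 0.010999985824981842
[ 0.1674 -0.0953  0.2378]
```

```bash
python3 -m inch '[[0,0,0,0.04,0,0,-1],[0,0,0,0.08,0,0,-1],[0,0,0,0.11,0,0,-1],[0,0,0,0.11,0,0,-1],[0,0,0,0.11,0,0,-1]]'
python3 -c "
from h import *
stat();print(pose()['moment'])"
```

```text
time: 9.0
position: [0.5649, -0.2235, 0.1036]
ee_rot: [1.838, 0.625, -1.84]
contact_force: [0.6, -1.5, -4.7]
gripper_width: 0.0108
t 9.0 p [ 0.5649 -0.2235  0.1036] yaw -52.15475634773392 tilt [ 0.0008 -0.0056 -1.    ] q [-0.3743  0.3053 -0.0963  1.1664 -0.0049  2.1068] F [ 0.6264 -1.5067 -4.699 ] w 0.010795414947011972
[-0.1356  0.0424  1.9827]
```

```bash
python3 -m inch '[[0,0,0,0,0,0,0],[0,0,0,0,0,0,1],[0,0,0,0,0,0,1],[0,0,0,0,0,0,1],[0,0,0,0,0,0,1]]' 30
python3 -m inch '[[-0.06,0,0,0,0,0,1],[-0.12,0,0,0,0,0,1],[-0.18,0,0,0,0,0,1],[-0.24,0,0,0,0,0,1],[-0.28,0,0,0,0,0,1]]'
python3 - <<'E'
from h import *
from workcell import robot
s=stat()
rows([((.4815,.188,.22),88)])
c=robot.capture("wrist");np.save("w3.npy",c,allow_pickle=True);cv2.imwrite("pics/w3.png",c["color"][:,:,::-1])
E
```

```text
time: 9.42
position: [0.5651, -0.2236, 0.1041]
ee_rot: [1.839, 0.624, -1.84]
contact_force: [-0.5, -0.3, -1.5]
gripper_width: 0.0704
time: 9.83
position: [0.5654, -0.2231, 0.219]
ee_rot: [1.841, 0.621, -1.837]
contact_force: [-0.4, 0.3, -0.0]
gripper_width: 0.0854
t 9.8333 p [ 0.5654 -0.2231  0.219 ] yaw -52.23563278046467 tilt [ 0.0044 -0.0068 -1.    ] q [-0.3736  0.2797  0.1232  1.4077 -0.0047  2.1089] F [-0.3908  0.3365 -0.0044] w 0.0853916139273605
[-0.011, -0.941, -0.464, -4.674, 0.02, -0.005]
```

View pics/w3.png

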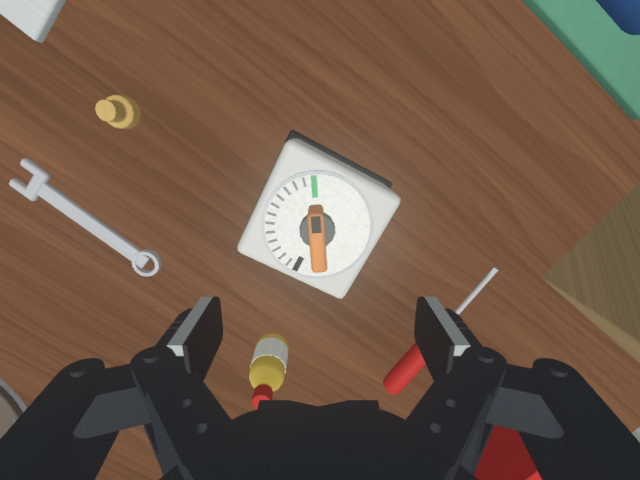

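The black-marked end of the key, near (316,225), now points at the green mark (314,186), so the timer is fully wound. Next I go back to the lever.

```bash
python3 -m inch '[[0,0,0,-0.2,0,0,1],[0,0,0,-0.4,0,0,1],[0,0,0,-0.6,0,0,1],[0,0,0,-0.8,0,0,1],[0,0,0,-1,0,0,1]]'
python3 -m inch '[[0,0,0,-0.2,0,0,1],[0,0,0,-0.4,0,0,1],[0,0,0,-0.6,0,0,1],[0,0,0,-0.8,0,0,1],[0,0,0,-1,0,0,1]]'
python3 -m inch '[[0,0,0,-0.2,0,0,1],[0,0,0,-0.4,0,0,1],[0,0,0,-0.6,0,0,1],[0,0,0,-0.8,0,0,1],[0,0,0,-1,0,0,1]]'
python3 - <<'E'
from h import *
s=stat()
rows([((.4815,.188,.22),88)])
E
```

```text
time: 10.3
position: [0.5662, -0.2235, 0.2215]
ee_rot: [1.485, 0.991, -1.481]
contact_force: [0.8, -0.7, 0.2]
gripper_width: 0.0852
time: 10.72
position: [0.5661, -0.2234, 0.2211]
ee_rot: [1.099, 1.263, -1.101]
contact_force: [0.0, -0.1, 0.4]
gripper_width: 0.0853
time: 11.13
position: [0.5661, -0.2234, 0.2208]
ee_rot: [0.697, 1.444, -0.703]
contact_force: [-0.1, -0.2, -0.1]
gripper_width: 0.0855
t 11.1333 p [ 0.5661 -0.2234  0.2208] yaw 38.57046533553385 tilt [ 0.0077 -0.0079 -0.9999] q [-0.3737  0.2782  0.1252  1.4077 -0.0045  0.5239] F [-0.0721 -0.2488 -0.0969] w 0.08551892493998425
[-0.008, 0.476, -0.936, -1.648, 0.021, 0.007]
```

```bash
python3 -m inch '[[0,0.047,-0.094,-0.16,0,0,1],[0,0.094,-0.188,-0.32,0,0,1],[0,0.142,-0.28,-0.48,0.01,0,1],[0,0.19,-0.376,-0.64,0.015,0.005,1],[0,0.238,-0.468,-0.82,0.02,0.007,1]]'
python3 - <<'E'
from h import *
s=stat()
rows([((.4815,.188,.22),88)])
E
```

```text
time: 11.55
position: [0.5233, -0.0179, 0.2185]
ee_rot: [0.366, 1.538, -0.363]
contact_force: [0.3, 0.8, -0.1]
gripper_width: 0.0852
t 11.55 p [ 0.5233 -0.0179  0.2185] yaw 63.33614188319685 tilt [ 0.002   0.0017 -1.    ] q [-0.0353  0.1216 -0.0723  1.375   0.0018  0.4301] F [ 0.2819  0.7774 -0.1323] w 0.085170404361723
[-0.003, 0.413, -0.324, -0.822, 0.003, -0.004]
```

```bash
python3 -m inch '[[0,0.08,-0.065,-0.16,0,0,1],[0,0.16,-0.13,-0.32,0,0,1],[0,0.24,-0.195,-0.48,0,0,1],[0,0.33,-0.26,-0.65,0,0,1],[0,0.413,-0.324,-0.822,0,0,1]]'
python3 -m inch '[[0,0,0,0,0,0,1],[0,0,0,0,0,0,1],[0,0,0,0,0,0,1],[0,0,0,0,0,0,1],[0,0,0,0,0,0,1]]'
python3 - <<'E'
from h import *
s=stat()
rows([((.4815,.188,.123),88)])
E
```

```text
time: 11.97
position: [0.4814, 0.1864, 0.2188]
ee_rot: [0.026, 1.568, -0.023]
contact_force: [0.9, -0.0, -0.3]
gripper_width: 0.0853
time: 12.38
position: [0.4818, 0.1851, 0.2188]
ee_rot: [0.028, 1.568, -0.025]
contact_force: [-0.4, 0.5, 0.2]
gripper_width: 0.0857
t 12.3833 p [0.4818 0.1851 0.2188] yaw 88.05811510689576 tilt [ 0.0027  0.0018 -1.    ] q [ 0.3664  0.1064 -0.0889  1.3723  0.0007  0.4003] F [-0.3575  0.4575  0.249 ] w 0.08572316917093767
[0.239, 0.007, -0.002, 0.002, 0.005, -0.004]
```

```bash
python3 -m inch '[[0.06,0.007,0,0,0,0,1],[0.12,0.007,0,0,0,0,1],[0.18,0.007,0,0,0,0,1],[0.239,0.007,-0.002,0,0,0,1],[0.239,0.007,-0.002,0,0,0,1]]'
python3 -m inch '[[0,0,0,0,0,0,-0.5],[0,0,0,0,0,0,-1],[0,0,0,0,0,0,-1],[0,0,0,0,0,0,-1],[0,0,0,0,0,0,-1]]' 30
python3 - <<'E'
from h import *
s=stat()
P=np.array([.5925,.184]);p=s["position"];d=p[:2]-P;a0=np.arctan2(d[1],d[0]);r=np.hypot(*d);print(np.degrees(a0),r)
y0=yaw(R.from_rotvec(s["ee_rot"]))
rows([((*(P+r*np.array([np.cos(a0+np.radians(k)),np.sin(a0+np.radians(k))])),p[2]),y0+k) for k in(5,10,15,20,25)])
E
```

```text
time: 12.8
position: [0.4791, 0.1858, 0.1187]
ee_rot: [0.028, 1.575, -0.029]
contact_force: [-0.9, -0.2, 0.0]
gripper_width: 0.0853
time: 13.22
position: [0.4799, 0.1861, 0.12]
ee_rot: [0.029, 1.573, -0.029]
contact_force: [-0.6, 1.6, 0.3]
gripper_width: 0.0257
t 13.2167 p [0.4799 0.1861 0.12  ] yaw 87.89405660447191 tilt [-0.002   0.0002 -1.    ] q [ 0.3693  0.1316 -0.2779  1.1631  0.0009  0.4061] F [-0.5836  1.6397  0.3385] w 0.025686905640442275
178.95522493816273 0.1126170432854223
[-0.0, -0.025, 0.002, -0.167, -0.004, -0.0]
[-0.0, -0.049, 0.005, -0.333, -0.004, -0.001]
[-0.0, -0.073, 0.011, -0.5, -0.004, -0.001]
[-0.0, -0.096, 0.019, -0.667, -0.004, -0.001]
[-0.0, -0.118, 0.029, -0.833, -0.004, -0.001]
```

```bash
python3 -m inch '[[0,-0.02,0.001,-0.15,0,0,-1],[0,-0.045,0.005,-0.33,0,0,-1],[0,-0.073,0.011,-0.5,0,0,-1],[0,-0.096,0.019,-0.667,0,0,-1],[0,-0.118,0.029,-0.833,0,0,-1]]'
python3 - <<'E'
from h import *
s=stat()
P=np.array([.5925,.184]);p=s["position"];d=p[:2]-P;a0=np.degrees(np.arctan2(d[1],d[0]))%360;r=np.hypot(*d);print(a0,r)
y0=yaw(R.from_rotvec(s["ee_rot"]))
f=lambda a:((*(P+.1115*np.array([np.cos(np.radians(a)),np.sin(np.radians(a))])),p[2]),y0+a-a0)
rows([f(a) for a in np.linspace(a0,219.5,6)[1:]])
E
```

```text
time: 13.63
position: [0.4893, 0.1383, 0.1201]
ee_rot: [-0.316, 1.55, 0.318]
contact_force: [-0.5, 1.4, -3.5]
gripper_width: 0.0235
t 13.6333 p [0.4893 0.1383 0.1201] yaw 113.14787340125534 tilt [-0.0027  0.0008 -1.    ] q [ 0.2746  0.1206 -0.2902  1.1624  0.0015 -0.1294] F [-0.4879  1.4084 -3.5485] w 0.023537050242260906
203.88243193781184 0.11282732973343032
[-0.0, -0.015, 0.004, -0.104, -0.004, -0.004]
[-0.0, -0.03, 0.005, -0.208, -0.004, -0.004]
[-0.0, -0.045, 0.008, -0.312, -0.004, -0.004]
[-0.0, -0.06, 0.011, -0.416, -0.004, -0.004]
[-0.0, -0.075, 0.015, -0.521, -0.004, -0.004]
```

```bash
python3 -m inch '[[0,-0.02,0.003,-0.13,0,0,-1],[0,-0.04,0.006,-0.26,0,0,-1],[0,-0.06,0.011,-0.41,0,0,-1],[0,-0.075,0.015,-0.52,0,0,-1],[0,-0.075,0.015,-0.52,0,0,-1]]'
python3 - <<'E'
from h import *
s=stat()
P=np.array([.5925,.184]);p=s["position"];d=p[:2]-P;print(np.degrees(np.arctan2(d[1],d[0]))%360,np.hypot(*d))
E
python3 -m inch '[[0,0,0,0,0,0,0],[0,0,0,0,0,0,1],[0,0,0,0,0,0,1],[0,0,0,0,0,0,1],[0,0,0,0,0,0,1]]'
python3 -m inch '[[-0.06,0,0,0,0,0,1],[-0.12,0,0,0,0,0,1],[-0.18,0,0,0,0,0,1],[-0.24,0,0,0,0,0,1],[-0.28,0,0,0,0,0,1]]'
python3 - <<'E'
from h import *
from workcell import robot
s=stat()
c=robot.capture("wrist");np.save("w4.npy",c,allow_pickle=True);cv2.imwrite("pics/w4.png",cv2.resize(c["color"][150:430,160:480],None,fx=2,fy=2,interpolation=3)[:,:,::-1])
E
```

```text
time: 14.05
position: [0.5059, 0.1115, 0.1202]
ee_rot: [-0.531, 1.51, 0.531]
contact_force: [-4.9, -4.4, 0.9]
gripper_width: 0.0236
t 14.05 p [0.5059 0.1115 0.1202] yaw 128.83780514838622 tilt [-0.0047 -0.0016 -1.    ] q [ 0.2173  0.1402 -0.2676  1.168  -0.0005 -0.4606] F [-4.9005 -4.45    0.8942] w 0.023560455439923023
219.92564232758565 0.11296313678760646
time: 14.47
position: [0.5061, 0.1118, 0.1204]
ee_rot: [-0.531, 1.509, 0.531]
contact_force: [-0.3, 0.6, -0.2]
gripper_width: 0.0821
time: 14.88
position: [0.507, 0.1123, 0.235]
ee_rot: [-0.531, 1.506, 0.531]
contact_force: [0.5, 0.6, -0.4]
gripper_width: 0.0855
t 14.8833 p [0.507  0.1123 0.235 ] yaw 128.87092306218622 tilt [-0.0014 -0.0007 -1.    ] q [ 0.2181  0.1164 -0.0423  1.4137 -0.0004 -0.4603] F [ 0.4652  0.5559 -0.4303] w 0.0854977198633248
```

View pics/w4.png

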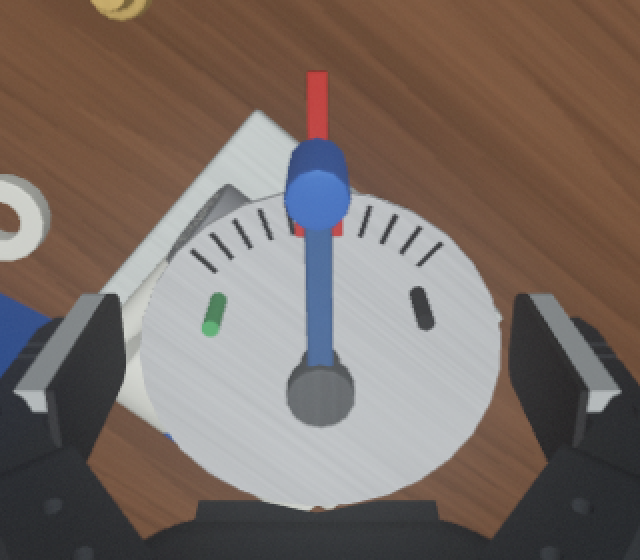

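The lever bar runs through (319,360) to (318,230) and the red tip is at (317,72), all nearly on one line. I'll measure it, move the arm clear so the top camera can see, and cross-check there.

```bash
python3 -m inch '[[-0.03,0.02,-0.08,0,0,0,1],[-0.06,0.04,-0.16,0,0,0,1],[-0.09,0.06,-0.24,0,0,0,1],[-0.1,0.08,-0.32,0,0,0,1],[-0.1,0.1,-0.4,0,0,0,1]]' | head -2
python3 - <<'E'
from h import *
from workcell import robot
ang=lambda d:np.degrees(np.arctan2(d[1],d[0]))%360
w=load("w4.npy");C=lambda x,y:(160+(x-.5)/2,150+(y-.5)/2)
print("wrist bar",ang((hit(w,*C(318.5,235),.116)-hit(w,*C(319.7,350),.116))))
ra=hit(w,*C(317.3,75),.094);print("wrist pointer blade",ang(ra-hit(w,*C(317.3,130),.094)),"from pivot",ang(ra[:2]-hit(w,*C(320,395),.12)[:2]))
c=robot.capture("top");np.save("top2.npy",c,allow_pickle=True)
a=cv2.resize(c["color"][145:265,180:290],None,fx=3,fy=3,interpolation=3);b=cv2.resize(c["color"][180:250,372:446],None,fx=5,fy=5,interpolation=3)
o=np.zeros((360,700,3),np.uint8);o[:,:330]=a;o[:350,330:]=b;cv2.imwrite("pics/f.png",o[:,:,::-1])
t0=load("top0.npy");d=np.abs(c["color"].astype(int)-t0["color"]).max(2)>60
for n,bx in(("fit",(308,228,328,248)),("tape",(295,160,325,190)),("grease",(425,280,456,305)),("scr",(480,185,510,275)),("wrench",(285,280,372,302)),("hous",(80,185,155,245))):x0,y0,x1,y1=bx;print(n,d[y0:y1,x0:x1].sum())
stat()
E
```

```text
time: 15.35
position: [0.3573, 0.0429, 0.2779]
wrist bar 219.52559378888634
wrist pointer blade 218.93960079375145 from pivot 219.43751966856826
fit 0
tape 0
grease 0
scr 0
wrench 567
hous 0
t 15.4 p [0.3522 0.0413 0.2783] yaw 128.86298035769642 tilt [ 0.0018 -0.0009 -1.    ] q [ 0.1176 -0.1914 -0.242   1.5185 -0.0011 -0.5607] F [-5.5547 -0.2483 -0.3345] w 0.08555968353128653
```

View pics/f.png

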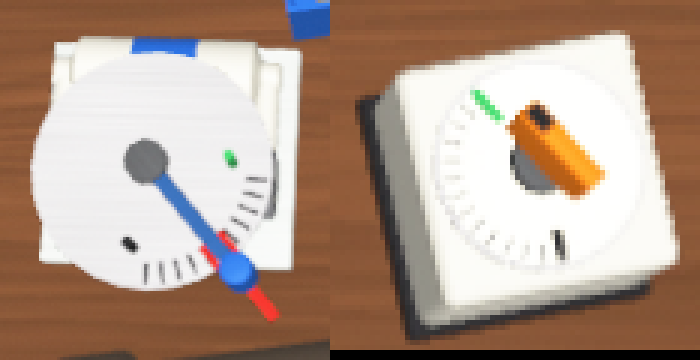

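The top view agrees: the lever lies over the pointer and the key points at the green mark. The difference at the wrench is just the arm hanging above it.

```bash
python3 -m inch '[[0,0,0,0,0,0,1],[0,0,0,0,0,0,1],[0,0,0,0,0,0,1],[0,0,0,0,0,0,1],[0,0,0,0,0,0,1]]'
python3 -c "
from workcell import robot
print(robot.hand_in())"
```

```text
time: 15.82
position: [0.353, 0.0416, 0.2778]
ee_rot: [-0.532, 1.504, 0.53]
contact_force: [0.6, 0.5, -0.0]
gripper_width: 0.0852
the job is handed in; nothing more can be done
None
```

The rinse is set up and I handed the job in at about 15.8 s of the 64 s allowed. The hand-in reported no verdict.

- **Lever shut:** I pushed the blue lever against its black stop until I felt 12.6 N. The tool position put it at 177.9°; I had estimated shut at about 178°.
- **Timer wound:** I wound the orange key in one grip until it hit its stop, where the moment rose to about 2 N m. After release, both the wrist and top views show it pointing at the green mark.
- **Lever opened:** The wrist view puts the lever bar at 219.5° and the pointer at 218.9–219.4°, depending on how I measured it. That is at most 0.6° apart, against the 4° allowed, and the top view agrees.
- **Bystanders:** The fitting, tape, grease, screwdriver and housing look unchanged between the first and last top pictures. The wrench could not be compared because the arm blocked the view, but the arm stayed well above it throughout.
- **End state:** The gripper was open and clear of everything, with only about 0.6 N of residual force on the sensor.

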